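# Drain the washed gearbox cover and fit it over the guide studs

## Robot

A 6-joint arm with a two-finger parallel gripper is mounted at the origin on the work surface. World frame = base frame: x ahead of the robot, y to its left, z up, the work surface at z = 0. Lengths are in m, angles in rad, forces in N, time in s.
With the tool pointing down it reaches from about 0.35 to 0.775 m from the base axis. Payload 5.5 kg.
Tool frame: the origin (TCP) lies at the very end of the fingers, on their centre line; the grasp point (between the pads) lies 19 mm behind it; z points along the fingers, y is the line along which they close (so a half turn about z gives the same grasp; the last joint's range is limited). The gripper opens to 85 mm and grips with 20 to 120 N. Pads are 22 mm wide; open, the fingers measure 114 mm over their backs; the gripper's body (76 mm by 85 mm) begins 54 mm behind the grasp point. The pads swing forward as they close: fully open they stand 13 mm farther back than shut.
Start: joints at [-1.269, 0.313, 0.046, 1.304, 0, 1.431], TCP at [0.246, -0.52, 0.231] pointing down, gripper open.
Joint ranges: [-2.76, 2.76], [-0.86, 1.69], [-1.03, 1.26], [-2.2, 2.34], [-1.47, 1.5], [-3.14, 3.14]. Speed limits (rad/s): [2.57, 2.57, 3.14, 3.14, 3.14, 3.14].

## Interface

Orientations are given as a unit quaternion [w, x, y, z].
In Python, from workcell import env, cams, ticket, spotter gives the robot as it stands.
- The arm moves only by the tool jog_arm, never from a script. Its argument "increments" is a list that holds one entry, the list of rows, each a list of 7 numbers: the shift along the tool's x, y, z in units of 0.25 m (1.0 is 0.25 m), then the turn, a rotation vector about the tool's x, y, z in units of 180 degrees (1.0 is 180 degrees), then the closure in counts, from 0 (fully open) to 255 (shut). A call has 1 to 20 rows; each row shifts and turns the commanded pose from where the row before left it, along the tool's axes as they then stand; what a row does not reach is not made up. A row lasts 1/10 s, in which the tool goes at most 50 mm and 8.59 degrees, less where a joint would pass 70% of its speed; a pose out of reach is approached as far as the arm can. A call with a number of a shift or a turn outside -1 to 1 is refused whole. A call with a gripper value outside its range is refused whole. The fingers move at their own pace and stop on an object; "force" is the grip in N (left out, the last holds). Time passes only in rows, so rows that do not move let the fingers close. It gives the time, the measured TCP pose, the force, the opening and the grip force at its end, in the units of the state.
- env.get_state(): the state, without advancing time (a new reading comes with each control period).
- cams.read_camera(name): name is "side" or "top"; returns a dict with "pixels" (480x640x3 uint8, red, green, blue), "fx", "fy", "cx", "cy" (pixels), "k1" (the pictures are not rectified: a ray, as slopes to the right and down, at radius r is drawn at 1 + k1 r^2 times it, then the intrinsics apply), "xyz" and "attitude" of the camera in the world. Camera axes: x right, y down, z forward; pixel columns grow to the right and rows downward; lengths in m; the calibration is good to about 2 mm. A picture is of the moment at which its call begins. There is no depth.
- ticket.hand_in(): hands the job in; it is judged then, once.
Trained networks look in the newest picture that a camera, given by its name, has taken for a name from the list of things; names that differ only in an ending like _2 or _b are one class to them, and where a whole thing is asked for, a point or a joint stands for the part that bears it (a point fixed in the world has none). Each returns a list of dicts, best first, with "conf" (0 to 1); they miss things now and then, are a little off and sometimes report something else, mostly with a low value. They report only what shows in the picture. A call takes as long as a camera call.
- spotter.find_in(target, camera): "uv" ([column, row] in pixels, amid what is visible of it).
- spotter.cut_out(target, camera): "region" (480x640 bool, what is visible of it) and "uv" ([column, row] in pixels, amid what is visible of it).
- spotter.landmark_of(target, camera): "uv" ([column, row] in pixels: a listed point, or the origin of a listed thing).
The state is a dict: "clock": time; "joint_pos": joint angles; "qvel": joint speeds; "tau": joint torques, N m; "tcp_pos": TCP position; "orientation": TCP orientation; "wrist_force": force on the tool from outside, world axes, zero at the start; "ft_torque": the same for the moment, N m; "finger_gap": finger opening in m; "grip_force": force on a finger pad.
Only numpy, scipy, OpenCV 4.12 (cv2) and the standard library are available. Lean on these libraries where they do the work, as an engineer would, in place of code of your own. Each camera call takes 0.05 s, during which the arm holds its last target. There are 200 camera calls.

## Task

The gearbox cover with the hexagon plug has just been washed and stands on edge in the wire rack beside two other plates, which stay in their slots. Lift it out and lay it, plug upwards, on the sloping drain board so that it slides down against the bottom lip, and let go of it there to drain. Then pick it up again and lower it gently over the two guide studs of the gearbox, either way round, until it lies flush on the machined face, and let go.

Things in the scene. Friction and masses are not known exactly. Their poses are not given: they have to be found in the camera images.
- cover: Aluminium plate 144 (x) by 104 (y) by 10 mm, 0.36-0.6 kg. Origin: centre of the flat underside; z out of the outer side, where a hexagon steel plug stands in the middle: 36 mm across flats, from 10 to 42 mm above the underside, a pair of flats facing +-y. Through holes of 12 mm at x = +-59, y = +-39 mm. Starts on edge in the rack, leaning up to 4 degrees: x about vertical, plug to the side.
- blank_plate: Plain plate of the same outline, thickness and corner holes, with no plug; about 0.4 kg. Origin and axes like the cover's. Stands on edge in another slot of the rack.
- retainer: Plate of the same outline, thickness and corner holes with a 47 mm hole in the middle and no plug. Origin and axes like the cover's. Stands on edge in another slot of the rack.
- rack: Fixed drying rack, 136 (x) by 210 mm (y), origin at the centre of its underside. Three slots at y = -66, 0, +66 mm hold plates on a short edge, lower edge at z = 12 mm, between wire hoops 45 mm high and 13 mm apart; side wires 35 mm high. The plates' faces look along y, outer sides towards +y. Which plate is in which slot varies.
- drain_board: Fixed, slippery steel board sloping 38 degrees. Origin: on its surface, middle of the foot of the bottom lip; x up the slope, y across, z out of the board. 104 mm long, 124 mm wide between 12 mm rims, lip 12 mm high. Laid metal slides down by itself; a plate on its short edge against the lip has its centre at x = 72 mm and overhangs the open upper end, with finger room beneath.
- gearbox: Fixed casing, open on top; origin at the centre of its underside, z up. Machined top face 148 (x) by 108 mm (y) at z = 85 mm around a 92 by 52 mm opening. Two 10 mm guide studs at (x, y) = (59, 39) and (-59, -39) mm stand 36 mm above the face, their last 9 mm tapering to 4 mm. A shaft nose reaches 88 mm from the centre towards -y, below the face.
- gearbox_face (a point): Centre of the machined top face of the gearbox, 85 mm above the bench; the cover's origin lies here when it is fitted.

How it is judged:
By the outcome, as a careful person would: the job done as asked, in the order asked, and still so for the second after the job is handed in, with the robot touching nothing.
It also fails if it takes over 66 s, if anything falls off the work surface, if the arm or the gripper's body presses on something with over 40 N, if the wrist force passes 120 N, or if a joint passes its speed limit or range.

## Working session

There is one attempt and no reset: what is moved stays moved. The work goes in short steps, Python scripts to look and compute and a tool call to move; the robot and the scene stay as the last step left them, time stands still between calls to the robot, and variables do not carry over. Pictures are saved under pics/ and viewed, at most 10 in all, crops included, and the job is handed in when it is done.

Besides the shell and the picture viewer there is one more tool, called after "Emit:" by a JSON object that holds its "api" and its "payload", one argument or row to a line. jog_arm: Moves the arm, as the interface text tells. Shifts and turns lie within -1 to 1; 1 stands for 0.25 m of shift or 180 degrees of turn. Its arguments: {"type":"object","properties":{"increments":{"type":"array"},"force":{"type":"number"}},"required":["increments"]}

```bash
ls; mkdir -p pics
python3 - <<'E'
from workcell import env,cams,spotter
import cv2
print(env.get_state())
for n in ("top","side"):
    c=cams.read_camera(n); p=c.pop("pixels"); print(n,c)
    cv2.imwrite(f"pics/{n}0.png",p[:,:,::-1])
    for t in ("cover","blank_plate","retainer","rack","drain_board","gearbox","gearbox_face"):
        print(t,[(r["uv"],round(r["conf"],2)) for r in spotter.landmark_of(t,n)][:3],[(r["uv"],round(r["conf"],2)) for r in spotter.find_in(t,n)][:2])
E
```

```text
pics
{'clock': 0.0, 'joint_pos': array([-1.26859158e+00,  3.13999944e-01,  4.49763415e-02,  1.30357978e+00,
       -6.94060057e-06,  1.43118085e+00]), 'qvel': array([-2.19771081e-04,  1.57448092e-04,  7.34523354e-04,  1.64727580e-03,
        2.95958119e-05, -8.63954353e-04]), 'tau': array([-5.12521237e-04, -4.80632579e+01,  2.98530847e+01,  1.93066034e-02,
       -2.83679237e-04, -2.79602475e-06]), 'tcp_pos': array([ 0.24569166, -0.51930868,  0.23040804]), 'orientation': array([-9.00262959e-04,  9.75698032e-01,  2.19117624e-01, -7.68300013e-05]), 'wrist_force': array([0.00228577, 0.00817742, 0.02287248]), 'ft_torque': array([-0.00650432, -0.0220403 ,  0.01817751]), 'grip_force': 0.0, 'finger_gap': 0.08552911842233504}
top {'fx': 436.6936939206888, 'fy': 436.6936939206888, 'cx': 316.0055868030966, 'cy': 237.38811817868762, 'k1': -0.04379071636781312, 'xyz': array([ 0.39641205, -0.02871736,  0.89524041]), 'attitude': array([-0.05145034,  0.70732182, -0.70419136,  0.03410616])}
cover [([452.6, 223.2], 0.91)] [([453.4, 222.3], 0.78)]
blank_plate [([527.1, 213.8], 0.61)] [([469.3, 242.2],
[... 355 characters left out ...]
631, 'fy': 526.3234666084631, 'cx': 324.3335683231292, 'cy': 245.71894750202233, 'k1': -0.016018192105444806, 'xyz': array([0.49507529, 0.70832149, 0.7804683 ]), 'attitude': array([ 0.00103403, -0.01462928,  0.92222553, -0.38637415])}
cover [([321.3, 159.4], 0.58)] []
blank_plate [([324.7, 130.3], 0.97)] [([324.5, 110.7], 0.7), ([317.4, 125.4], 0.23)]
retainer [([319.0, 146.7], 0.78)] [([318.2, 128.2], 0.58)]
rack [([320.8, 177.6], 0.91)] [([315.1, 192.4], 0.64), ([320.4, 125.9], 0.53)]
drain_board [([332.2, 428.1], 0.62)] [([321.7, 156.0], 0.71), ([338.1, 394.6], 0.55)]
gearbox [([332.6, 260.9], 0.74)] []
gearbox_face [([331.0, 233.1], 0.56)] [([328.0, 247.1], 0.95), ([321.8, 159.4], 0.67)]
```

View pics/top0.png

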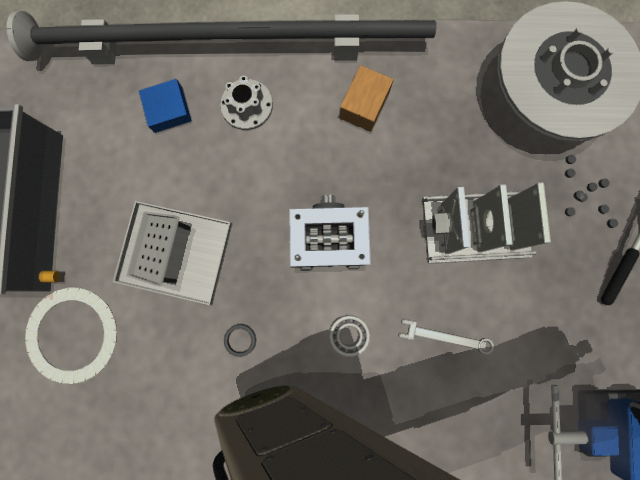

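View pics/side0.png

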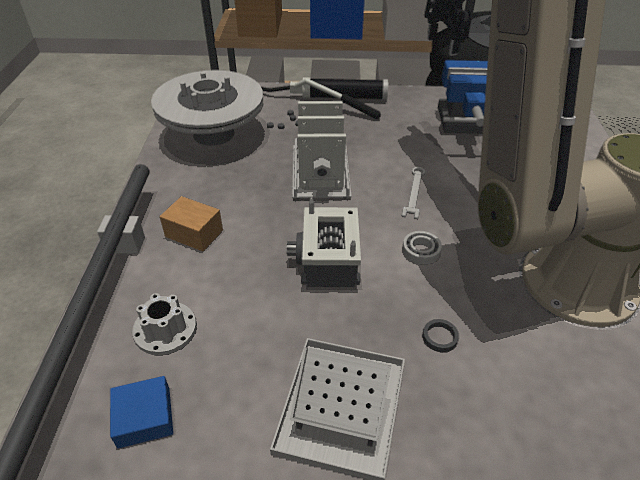

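The top view shows the rack at about (475,227), with the cover in its left (+y) slot at (450,222) and the plug facing left. The gearbox is at (330,237) and the drain board at (160,248). The side view agrees, with the plug at (321,168). I'll zoom in on the board and rack.

Run:
```python
import cv2,numpy as np
t=cv2.imread("pics/top0.png");s=cv2.imread("pics/side0.png")
z=lambda a,w,h:cv2.resize(a,(w,h),interpolation=cv2.INTER_CUBIC)
a=z(t[190:315,105:240],400,370)   # x2.963
b=z(s[335:480,265:410],400,400)
c=z(t[170:275,410:560],400,280)
d=z(s[90:205,280:360],400,575)[:280] 
o=np.zeros((600,800,3),np.uint8)
o[:300,:400]=z(t[190:315,105:240],400,300);o[:300,400:]=z(s[335:480,265:410],400,300)
o[300:,:400]=z(t[170:275,410:560],400,300);o[300:,400:]=z(t[180:285,270:390],400,300)
cv2.imwrite("pics/crop1.png",o)
```

```text
(no output)
```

View pics/crop1.png

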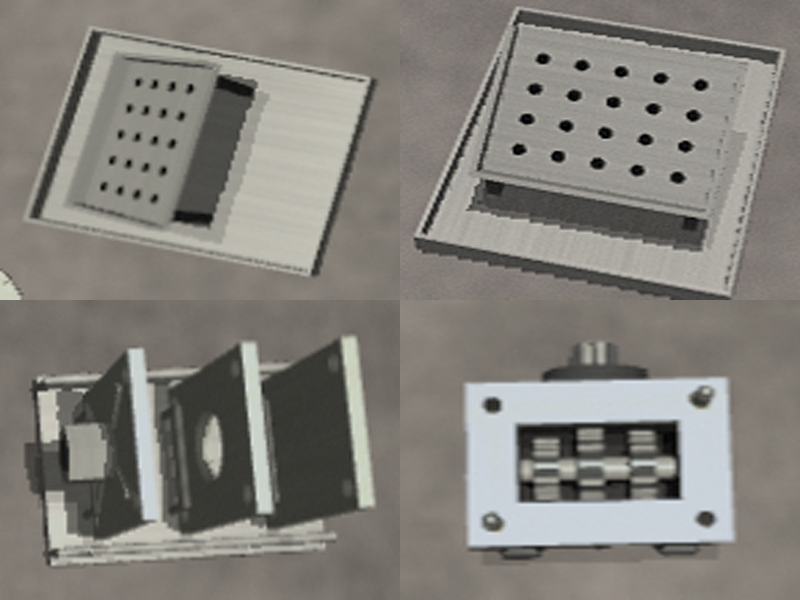

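The crops show the board's lip on its left (+y) side, with the raised end pointing to -y. The gearbox nose points to +x, and its studs sit at about (362,212) and (297,257) in the top image. The cover's top edge runs from about (461,187) to (466,247). Next I'll triangulate these points.

```bash
cat > h.py <<'E'
import numpy as np,cv2
from scipy.spatial.transform import Rotation as R
from scipy.optimize import least_squares
from workcell import env,cams,spotter
def RQ(q): return R.from_quat(np.asarray(q)[...,[1,2,3,0]])
C={"top":dict(f=436.69369392,c=(316.0055868,237.3881182),k=-0.04379071636781312,p=np.array([0.39641205,-0.02871736,0.89524041]),q=[-0.05145034,0.70732182,-0.70419136,0.03410616]),
"side":dict(f=526.3234666,c=(324.3335683,245.7189475),k=-0.016018192105444806,p=np.array([0.49507529,0.70832149,0.7804683]),q=[0.00103403,-0.01462928,0.92222553,-0.38637415])}
def proj(P,n):
    c=C[n]; v=RQ(c["q"]).inv().apply(np.atleast_2d(P)-c["p"]); s=v[:,:2]/v[:,2:]
    return s*(1+c["k"]*(s**2).sum(1,keepdims=True))*c["f"]+c["c"]
def ray(uv,n):
    c=C[n]; d=(np.asarray(uv,float)-c["c"])/c["f"]; s=d.copy()
    for _ in range(10): s=d/(1+c["k"]*(s@s))
    return RQ(c["q"]).apply([s[0],s[1],1.])
def at_z(uv,n,z): r=ray(uv,n);p=C[n]["p"]; return p+r*(z-p[2])/r[2]
def tri(a,b):
    f=lambda P:np.r_[proj(P,"top")[0]-a,proj(P,"side")[0]-b]
    r=least_squares(f,[.45,0,.1]); return r.x.round(4),abs(r.fun).max().round(2)
E
python3 - <<'E'
from h import *
for k,a,b in [("cover",(452.6,223.2),(321.3,159.4)),("blank",(527.1,213.8),(324.7,130.3)),("ret",(492.9,221.2),(319,146.7)),("rack",(474.9,227),(320.8,177.6)),("board",(141.3,247.8),(332.2,428.1)),("gb",(329.5,244.6),(332.6,260.9)),("gbf",(330.7,236.1),(331,233.1)),
 ("b upx",(178.6,217.1),(307.8,345.6)),("b up-x",(160.7,283.8),(391.2,361.6)),("b lo x",(143.8,212.9),(294,419.6)),("b lo -x",(128.6,275.4),(379.2,438.9))]: print(k,*tri(a,b))
g=np.array([at_z(u,"top",.085) for u in [(289.8,208.7),(368.4,207.3),(370.5,264.4),(291,267.2)]]);print("gb corners",g.round(4),g.mean(0))
print("studs",at_z((362.1,212.2),"top",.121),at_z((297,257),"top",.121))
e=np.array([at_z(u,"top",.156) for u in [(458,187.2),(464,187.2),(468.9,247),(462.5,247.7)]]);print("cover top",e.round(4),e.mean(0))
top=cv2.imread("pics/top0.png")
# gearbox face quad by threshold
m=cv2.inRange(top[180:290,270:390],(190,190,190),(255,255,255));cs,_=cv2.findContours(m,0,2);c=max(cs,key=cv2.contourArea)
q=cv2.approxPolyDP(c,6,True)[:,0]+[270,180];print(q.tolist()); q=[at_z(u,"top",.085) for u in q];print(np.round(q,4),np.mean(q,0))
E
```

```text
cover [ 0.5215 -0.261   0.0955] 0.39
blank [ 0.5324 -0.4041  0.0844] 5.67
ret [ 0.5292 -0.3447  0.0725] 0.47
rack [ 0.528  -0.3388 -0.0131] 1.01
board [0.4837 0.342  0.0397] 2.62
gb [ 0.4907 -0.0344  0.0065] 0.46
gbf [ 0.497  -0.0359  0.0829] 0.38
b upx [0.5277 0.2447 0.1101] 0.65
b up-x [0.4037 0.2713 0.1136] 1.39
b lo x [0.5447 0.336  0.052 ] 1.18
b lo -x [0.42   0.3609 0.05  ] 1.41
gb corners [[ 0.5494  0.0413  0.085 ]
 [ 0.5523 -0.1068  0.085 ]
 [ 0.4449 -0.1097  0.085 ]
 [ 0.439   0.0376  0.085 ]] [ 0.49640069 -0.03439925  0.085     ]
studs [ 0.53639641 -0.09193519  0.121     ] [0.45534081 0.02420588 0.121     ]
cover top [[ 0.5743 -0.2548  0.156 ]
 [ 0.5743 -0.2652  0.156 ]
 [ 0.4707 -0.2698  0.156 ]
 [ 0.4695 -0.2588  0.156 ]] [ 0.52218388 -0.26215998  0.156     ]
[[367, 208], [290, 210], [291, 265], [369, 263]]
[[ 0.5509 -0.1041  0.085 ]
 [ 0.5469  0.0409  0.085 ]
 [ 0.4431  0.0377  0.085 ]
 [ 0.4475 -0.107   0.085 ]] [ 0.49710921 -0.03314067  0.085     ]
```

Run:
```python
from h import *
cr=lambda u,v:(410+.375*u,170+.35*(v-300))
for z in (.095,.105): print("plug tip",at_z(cr(65,452),"top",z))
for n,l in (("ret",[(241,343),(258,343),(272,513),(257,515)]),("blank",[(341,338),(356,338),(373,505),(358,507)])):
    e=np.array([at_z(cr(*u),"top",.156) for u in l]);print(n,e.round(4).tolist(),e.mean(0))
for n,l in (("rack -x+y",(50,565)),("rack +x+y",(38,380)),("-x -y",(330,540))): print(n,at_z(cr(*l),"top",.035))
s=cv2.imread("pics/side0.png");o=cv2.resize(s[90:205,280:365],(592,600)[:2],interpolation=cv2.INTER_CUBIC)
o=cv2.resize(s[92:207,265:380],(600,600),interpolation=cv2.INTER_CUBIC);cv2.imwrite("pics/crop2.png",o)
```

```text
plug tip [ 0.52080644 -0.22738262  0.095     ]
plug tip [ 0.51925198 -0.22490005  0.105     ]
ret [[0.5784, -0.3284, 0.156], [0.5784, -0.3395, 0.156], [0.4751, -0.3435, 0.156], [0.4738, -0.3338, 0.156]] [ 0.52642763 -0.33630301  0.156     ]
blank [[0.5818, -0.3941, 0.156], [0.5819, -0.4039, 0.156], [0.48, -0.4088, 0.156], [0.4788, -0.3991, 0.156]] [ 0.53063112 -0.40146048  0.156     ]
rack -x+y [ 0.45150558 -0.22914667  0.035     ]
rack +x+y [ 0.58108676 -0.22345818  0.035     ]
-x -y [ 0.4692871  -0.43740611  0.035     ]
```

View pics/crop2.png

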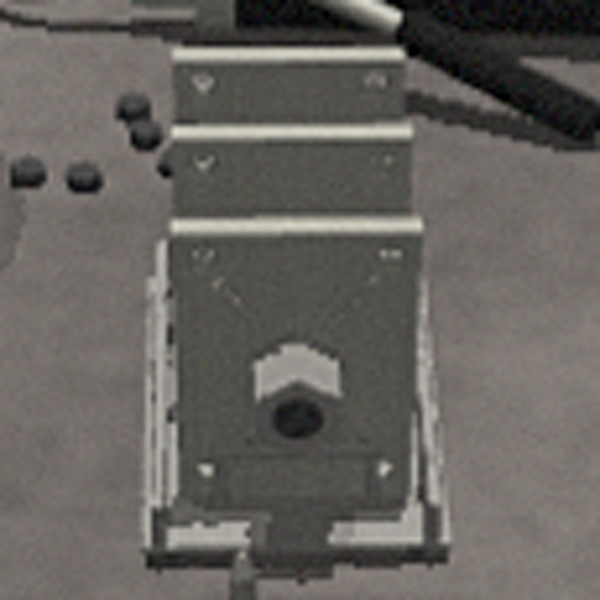

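The cover stands close to upright: its top edge centre is near (0.522,-0.262), the edge yaw is about 2.4°, and the plug points to +y. I'll write a small move calculator.

```bash
cat >> h.py <<'E'
def pose(): s=env.get_state(); return s["tcp_pos"],RQ(s["orientation"])
def frame(z,y):
    z=np.array(z,float)/np.linalg.norm(z); y=np.array(y,float);y-=z*(y@z);y/=np.linalg.norm(y)
    return R.from_matrix(np.c_[np.cross(y,z),y,z])
def plan(*wps):  # (pos,Rot): prints turn (in place) then shift, units; min rows
    p,r=pose()
    for P,Q in wps:
        P=np.asarray(P,float); t=(r.inv()*Q).as_rotvec()/np.pi; s=Q.inv().apply(P-p)/.25
        print("turn",t.round(4),"rows",np.ceil(np.linalg.norm(t)*180/8),"| shift",s.round(4),"rows",np.ceil(np.linalg.norm(s)*250/40)); p,r=P,Q
E
python3 - <<'E'
from h import *
Q=frame([0,0,-1],[.042,-.999,0])
plan(((.522,-.263,.235),Q),((.522,-.263,.130),Q))
E
```

```text
turn [0.     0.     0.1273] rows 3.0 | shift [ 1.1468 -0.98   -0.0148] rows 10.0
turn [0. 0. 0.] rows 0.0 | shift [0.   0.   0.42] rows 3.0
```

Emit:
{"api": "jog_arm", "payload": {
  "increments": [
    [[0,0,0,0,0,0.0425,110],[0,0,0,0,0,0.0425,110],[0,0,0,0,0,0.0425,110],[0.115,-0.098,-0.0015,0,0,0,110],[0.115,-0.098,-0.0015,0,0,0,110],[0.115,-0.098,-0.0015,0,0,0,110],[0.115,-0.098,-0.0015,0,0,0,110],[0.115,-0.098,-0.0015,0,0,0,110],[0.115,-0.098,-0.0015,0,0,0,110],[0.115,-0.098,-0.0015,0,0,0,110],[0.115,-0.098,-0.0015,0,0,0,110],[0.115,-0.098,-0.0015,0,0,0,110],[0.112,-0.098,-0.0015,0,0,0,110],[0,0,0,0,0,0,110]]
  ],
  "force": 80
}}

```text
clock: 2.9
tcp_pos: [0.5249, -0.2601, 0.235]
orientation: [-0.0, 1.0, 0.023, 0.001]
wrist_force: [0.2, -0.7, 0.0]
finger_gap: 0.0482
grip_force: 0.0
```

Run:
```python
from h import *
s=env.get_state();print(s["tcp_pos"],s["joint_pos"].round(2),s["finger_gap"],s["clock"],s["wrist_force"])
a=cams.read_camera("top")["pixels"][:,:,::-1];b=cams.read_camera("side")["pixels"][:,:,::-1]
z=lambda a:cv2.resize(a,(400,400),interpolation=cv2.INTER_CUBIC)
cv2.imwrite("pics/c3.png",np.hstack([z(a[150:290,420:560]),z(b[40:210,240:410])]))
Q=frame([0,0,-1],[.042,-.999,0]);plan(((.522,-.263,.130),Q))
```

```text
[ 0.52488022 -0.26014605  0.23495919] [-0.6   0.33  0.08  1.32  0.    2.5 ] 0.04818447859391852 2.9 [ 0.22843619 -0.73447705  0.01204212]
turn [0.0001 0.0002 0.0004] rows 1.0 | shift [-0.0025  0.0017  0.4194] rows 3.0
```

View pics/c3.png

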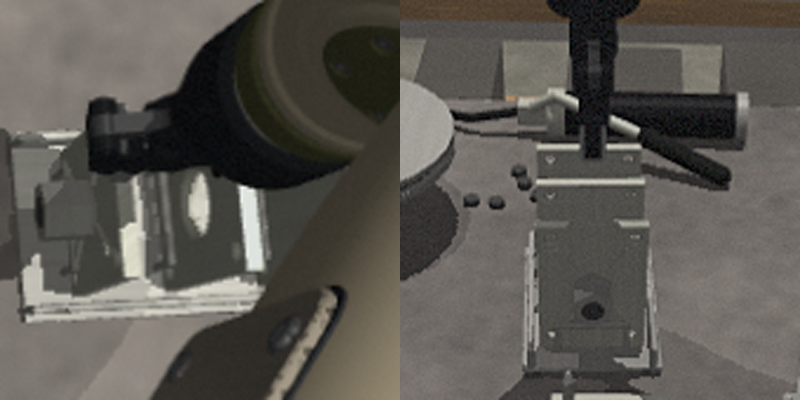

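The fingers line up with the cover's top edge in both views. J6 would run out of range at the board, so I'll flip the tool half a turn before descending.

Emit:
{"api": "jog_arm", "payload": {
  "increments": [
    [[0,0,0,0,0,-0.046,110],[0,0,0,0,0,-0.046,110],[0,0,0,0,0,-0.046,110],[0,0,0,0,0,-0.046,110],[0,0,0,0,0,-0.046,110],[0,0,0,0,0,-0.046,110],[0,0,0,0,0,-0.046,110],[0,0,0,0,0,-0.046,110],[0,0,0,0,0,-0.046,110],[0,0,0,0,0,-0.046,110],[0,0,0,0,0,-0.046,110],[0,0,0,0,0,-0.046,110],[0,0,0,0,0,-0.046,110],[0,0,0,0,0,-0.046,110],[0,0,0,0,0,-0.046,110],[0,0,0,0,0,-0.046,110],[0,0,0,0,0,-0.046,110],[0,0,0,0,0,-0.046,110],[0,0,0,0,0,-0.046,110],[0,0,0,0,0,-0.046,110]]
  ]
}}

```text
clock: 5.0
tcp_pos: [0.5211, -0.2646, 0.2351]
orientation: [-0.0, 0.103, 0.995, -0.0]
wrist_force: [0.1, 0.2, -0.0]
finger_gap: 0.0486
grip_force: 0.0
```

Emit:
{"api": "jog_arm", "payload": {
  "increments": [
    [[0,0,0,0,0,-0.04,110],[0,0,0,0,0,-0.04,110],[0.01,-0.006,0.1,0,0,0,110],[0,0,0.1,0,0,0,110],[0,0,0.1,0,0,0,110],[0,0,0.06,0,0,0,110],[0,0,0.06,0,0,0,110],[0,0,0,0,0,0,110]]
  ]
}}

```text
clock: 5.8
tcp_pos: [0.5174, -0.2651, 0.1279]
orientation: [-0.002, -0.02, 1.0, 0.001]
wrist_force: [0.0, 0.2, 0.3]
finger_gap: 0.0485
grip_force: 0.0
```

Run:
```python
from h import *
s=env.get_state();print(s["tcp_pos"],s["joint_pos"].round(2),s["finger_gap"],s["clock"],s["wrist_force"])
Q=frame([0,0,-1],[-.042,.999,0]);plan(((.522,-.263,.130),Q))
```

```text
[ 0.51740196 -0.26511397  0.12787146] [-0.61  0.38 -0.12  1.08 -0.   -0.65] 0.048471046376348886 5.8 [0.04522832 0.24966516 0.25003004]
turn [ 0.0008 -0.0012 -0.0009] rows 1.0 | shift [-0.0187  0.0077 -0.0085] rows 1.0
```

Emit:
{"api": "jog_arm", "payload": {
  "increments": [
    [[-0.018,0.008,0,0,0,0,110],[0,0,0,0,0,0,150],[0,0,0,0,0,0,190],[0,0,0,0,0,0,255],[0,0,0,0,0,0,255],[0,0,0,0,0,0,255],[0,0,0,0,0,0,255],[0,0,0,0,0,0,255],[0,0,0,0,0,0,255]]
  ],
  "force": 80
}}

```text
clock: 6.7
tcp_pos: [0.5249, -0.2657, 0.1312]
orientation: [0.001, -0.02, 1.0, -0.003]
wrist_force: [-1.2, -6.7, -1.1]
finger_gap: 0.0086
grip_force: 77.7
```

Emit:
{"api": "jog_arm", "payload": {
  "increments": [
    [[0,0,-0.04,0,0,0,255],[0,0,-0.08,0,0,0,255],[0,0,-0.12,0,0,0,255],[0,0,-0.16,0,0,0,255],[0,0,-0.16,0,0,0,255],[0,0,-0.16,0,0,0,255],[0,0,0,0,0,0,255]]
  ]
}}

```text
clock: 7.4
tcp_pos: [0.5259, -0.2636, 0.3159]
orientation: [0.004, -0.021, 1.0, -0.003]
wrist_force: [1.0, -1.0, -4.7]
finger_gap: 0.0081
grip_force: 78.5
```

```bash
cat >> h.py <<'E'
psi=np.deg2rad(-101.5); O=np.array([.482,.3415,.041]); S,Cc=np.sin(np.deg2rad(38)),np.cos(np.deg2rad(38))
bx=np.array([Cc*np.cos(psi),Cc*np.sin(psi),S]); bz=np.array([-S*np.cos(psi),-S*np.sin(psi),Cc]); by=np.cross(bz,bx)
bp=lambda x,y,z:O+x*bx+y*by+z*bz
E
python3 - <<'E'
from h import *
s=env.get_state();print(s["tcp_pos"],s["joint_pos"].round(2),s["finger_gap"],s["clock"],s["wrist_force"],s["ft_torque"])
Q=frame([0,0,-1],[-.042,.999,0]);B=frame(-bx,bz);p=pose()[1]
h=bp(.144,0,.045);print(h);plan((np.r_[h[:2],.31],p),(np.r_[h[:2],.31],B),(h,B))
E
```

```text
[ 0.52590413 -0.26358944  0.3159032 ] [-0.6   0.33  0.27  1.51  0.   -0.64] 0.00807321542894044 7.4 [ 0.95902552 -1.0014037  -4.69202148] [-0.11336798 -0.05964034 -0.00017832]
[0.46490046 0.25745305 0.16511574]
turn [0. 0. 0.] rows 0.0 | shift [0.1574 2.0926 0.0109] rows 14.0
turn [-0.2889 -0.0326  0.0729] rows 7.0 | shift [0. 0. 0.] rows 0.0
turn [0. 0. 0.] rows 0.0 | shift [ 0.     -0.4567  0.3568] rows 4.0
```

Emit:
{"api": "jog_arm", "payload": {
  "increments": [
    [[0.005,0.07,0,0,0,0,255],[0.0105,0.14,0.001,0,0,0,255],[0.0105,0.14,0.001,0,0,0,255],[0.0105,0.14,0.001,0,0,0,255],[0.0105,0.14,0.001,0,0,0,255],[0.0105,0.14,0.001,0,0,0,255],[0.0105,0.14,0.001,0,0,0,255],[0.0105,0.14,0.001,0,0,0,255],[0.0105,0.14,0.001,0,0,0,255],[0.0105,0.14,0.001,0,0,0,255],[0.0105,0.14,0.001,0,0,0,255],[0.0105,0.14,0.001,0,0,0,255],[0.0105,0.14,0.001,0,0,0,255],[0.0105,0.14,0,0,0,0,255],[0.0105,0.14,0,0,0,0,255],[0.005,0.06,0,0,0,0,255],[0,0,0,0,0,0,255]]
  ]
}}

```text
clock: 9.1
tcp_pos: [0.4615, 0.2595, 0.3048]
orientation: [-0.002, -0.022, 1.0, -0.001]
wrist_force: [-0.4, -0.4, -3.7]
finger_gap: 0.0083
grip_force: 78.7
```

Emit:
{"api": "jog_arm", "payload": {
  "increments": [
    [[0,0,0,-0.036,-0.004,0.009,255],[0,0,0,-0.036,-0.004,0.009,255],[0,0,0,-0.036,-0.004,0.009,255],[0,0,0,-0.036,-0.004,0.009,255],[0,0,0,-0.036,-0.004,0.009,255],[0,0,0,-0.036,-0.004,0.009,255],[0,0,0,-0.036,-0.004,0.009,255],[0,0,0,-0.036,-0.004,0.009,255],[0,0,0,0,0,0,255],[0,0,0,0,0,0,255]]
  ]
}}

```text
clock: 10.1
tcp_pos: [0.463, 0.2566, 0.3057]
orientation: [0.039, 0.092, 0.895, 0.435]
wrist_force: [1.0, 1.4, -4.2]
finger_gap: 0.0086
grip_force: 79.2
```

Run:
```python
from h import *
s=env.get_state();print(s["tcp_pos"],s["joint_pos"].round(2),s["finger_gap"],s["clock"],s["wrist_force"])
B=frame(-bx,bz);h=bp(.144,0,.045);plan((h,B))
a=cams.read_camera("top")["pixels"][:,:,::-1];b=cams.read_camera("side")["pixels"][:,:,::-1]
z=lambda a:cv2.resize(a,(400,400),interpolation=cv2.INTER_CUBIC)
cv2.imwrite("pics/c4.png",np.hstack([z(a[130:330,70:270]),z(b[240:480,220:460])]))
```

```text
[0.46303247 0.25656616 0.30569246] [-0.13  0.01 -0.42  1.07  0.9   0.11] 0.00861309360145219 10.1 [ 1.01880552  1.41321884 -4.17284861]
turn [-0.0011 -0.0023 -0.0023] rows 1.0 | shift [-0.0066 -0.44    0.3501] rows 4.0
```

View pics/c4.png

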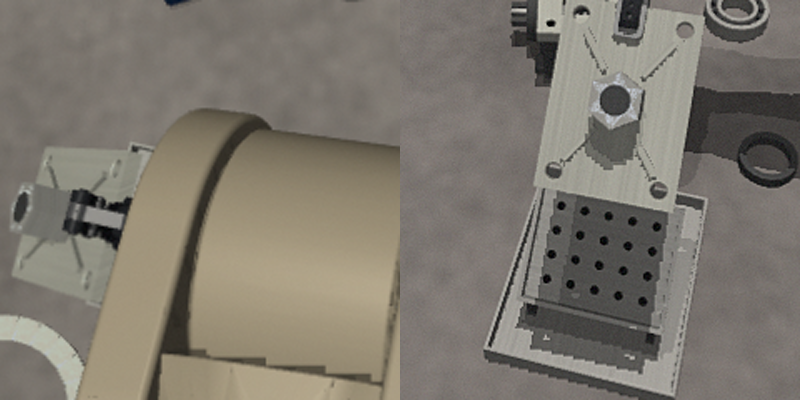

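The side view shows the cover held plug up above the board. Its lower edge spans (535,188)-(672,212), parallel to the lip and centred on it. Descending.

Emit:
{"api": "jog_arm", "payload": {
  "increments": [
    [[-0.001,-0.07,0.055,0,0,0,255],[-0.001,-0.11,0.085,0,0,0,255],[-0.001,-0.11,0.085,0,0,0,255],[-0.001,-0.1,0.085,0,0,0,255],[-0.001,-0.05,0.03,0,0,0,255],[0,0,0,0,0,0,255]]
  ]
}}

```text
clock: 10.8
tcp_pos: [0.4625, 0.2577, 0.1663]
orientation: [0.038, 0.09, 0.895, 0.436]
wrist_force: [-0.1, 0.0, -4.2]
finger_gap: 0.0083
grip_force: 79.1
```

Run:
```python
from h import *
s=env.get_state();print(s["tcp_pos"],s["joint_pos"].round(2),s["clock"],s["wrist_force"])
B=frame(-bx,bz);plan((bp(.144,0,.045),B),(bp(.134,0,.010),B))
a=cams.read_camera("top")["pixels"][:,:,::-1];b=cams.read_camera("side")["pixels"][:,:,::-1]
z=lambda a:cv2.resize(a,(600,600),interpolation=cv2.INTER_CUBIC)
cv2.imwrite("pics/c5.png",z(b[300:480,250:430]))
```

```text
[0.46245097 0.25772141 0.16628452] [-0.13  0.15 -0.65  0.7   0.9   0.11] 10.8 [-0.09342672  0.04804724 -4.23372501]
turn [-0.0006 -0.0034 -0.0019] rows 1.0 | shift [-0.0098 -0.0031  0.0036] rows 1.0
turn [0. 0. 0.] rows 0.0 | shift [ 0.   -0.14  0.04] rows 1.0
```

View pics/c5.png

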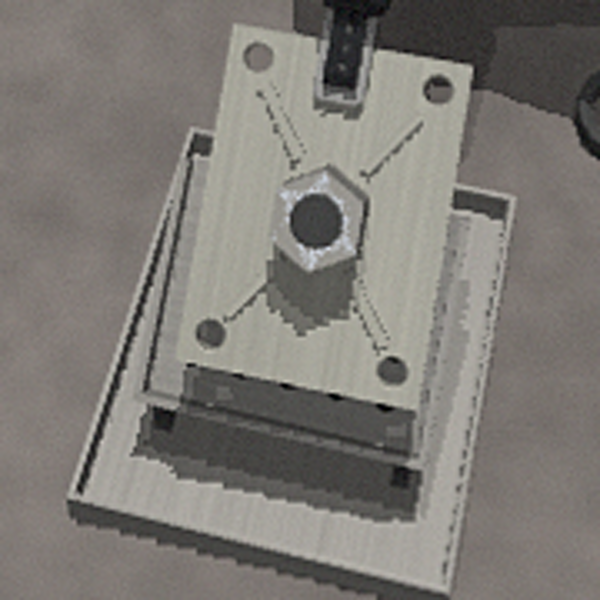

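The plate hovers over the board. Its lower edge spans crop (185,365)-(418,410) and the lip spans (140,400)-(425,465). I'll use projections to check the lateral centring numerically.

Run:
```python
from h import *
p,r=pose()
n=lambda P:((proj(P,"side")-[250,300])/.3).round(0).tolist()
print("lip foot ends",n([bp(0,.062,0),bp(0,-.062,0)]),"rim top",n([bp(0,.062,.012),bp(0,-.062,.012)]),"upper",n([bp(.104,.062,0),bp(.104,-.062,0),bp(.104,.062,.012),bp(.104,-.062,.012)]))
# plate corner model from tool: tool z=-x_plate, y=normal
for w in (.052,-.052): print(n([p+r.apply([w,.005,.119]),p+r.apply([w,.005,-.025])]))
# fit board: unknown origin xyz, yaw; lip-top corners + upper from top and side pics
def mdl(q,h):
    ps=q[3];x=np.array([Cc*np.cos(ps),Cc*np.sin(ps),S]);z=np.array([-S*np.cos(ps),-S*np.sin(ps),Cc]);y=np.cross(z,x)
    return np.array([q[:3]+a*x+b*y+h*z for a,b in((.104,.062),(.104,-.062),(0,.062),(0,-.062))])
T=np.array([(178.6,217.1),(160.7,283.8),(143.8,212.9),(128.6,275.4)]);Sd=np.array([(307.8,345.6),(391.2,361.6),(294,419.6),(379.2,438.9)])
for h in(0,.006,.012):
    f=lambda q:np.r_[(proj(mdl(q,h),"top")-T).ravel(),(proj(mdl(q,h),"side")-Sd).ravel()]
    s=least_squares(f,[*O,psi],loss="soft_l1");print(h,s.x.round(4),np.rad2deg(s.x[3]),s.fun.round(1))
```

```text
lip foot ends [[150.0, 396.0], [422.0, 456.0]] rim top [[145.0, 401.0], [421.0, 462.0]] upper [[193.0, 166.0], [463.0, 220.0], [189.0, 167.0], [462.0, 222.0]]
[[409.0, 411.0], [466.0, 65.0]]
[[165.0, 360.0], [226.0, 22.0]]
0 [ 0.4819  0.345   0.0546 -1.7638] -101.05994872792881 [-6.   0.2 -4.1  0.4  0.7  1.9  0.7  0.8 -0.4  1.  -1.7  1.   0.6 -2.8
 -1.6 -4.2]
0.006 [ 0.4812  0.3414  0.0499 -1.7638] -101.05995077213625 [-6.   0.2 -4.1  0.4  0.7  1.9  0.7  0.8 -0.4  1.  -1.7  1.   0.6 -2.8
 -1.6 -4.2]
0.012 [ 0.4805  0.3378  0.0452 -1.7638] -101.05994262293764 [-6.   0.2 -4.1  0.4  0.7  1.9  0.7  0.8 -0.4  1.  -1.7  1.   0.6 -2.8
 -1.6 -4.2]
```

Emit:
{"api": "jog_arm", "payload": {
  "increments": [
    [[-0.02,-0.04,0.01,0,-0.003,-0.002,255],[0,-0.04,0.02,0,0,0,255],[0,-0.02,0.01,0,0,0,255],[0,0,0,0,0,0,255],[0,0,0,0,0,0,255]]
  ]
}}

```text
clock: 11.4
tcp_pos: [0.4667, 0.2487, 0.142]
orientation: [0.045, 0.09, 0.894, 0.436]
wrist_force: [0.4, -0.5, -4.6]
finger_gap: 0.0084
grip_force: 79.2
```

Emit:
{"api": "jog_arm", "payload": {
  "increments": [
    [[0,-0.008,0,0,0,0,255],[0,-0.008,0,0,0,0,255],[0,-0.008,0,0,0,0,255],[0,0,0,0,0,0,255]]
  ]
}}

```text
clock: 11.8
tcp_pos: [0.466, 0.2451, 0.1372]
orientation: [0.045, 0.09, 0.894, 0.436]
wrist_force: [-0.0, -0.2, -4.3]
finger_gap: 0.0082
grip_force: 79.1
```

Emit:
{"api": "jog_arm", "payload": {
  "increments": [
    [[0,-0.008,0,0,0,0,255],[0,-0.008,0,0,0,0,255],[0,0,0,0,0,0,255]]
  ]
}}

```text
clock: 12.1
tcp_pos: [0.4655, 0.2426, 0.1339]
orientation: [0.045, 0.09, 0.894, 0.436]
wrist_force: [-0.3, -0.3, -5.1]
finger_gap: 0.0085
grip_force: 79.1
```

Emit:
{"api": "jog_arm", "payload": {
  "increments": [
    [[0,-0.006,0,0,0,0,255],[0,-0.006,0,0,0,0,255],[0,0,0,0,0,0,255]]
  ]
}}

```text
clock: 12.4
tcp_pos: [0.4652, 0.2409, 0.1317]
orientation: [0.045, 0.09, 0.894, 0.436]
wrist_force: [-0.5, 0.2, -4.9]
finger_gap: 0.0083
grip_force: 79.2
```

Emit:
{"api": "jog_arm", "payload": {
  "increments": [
    [[0,-0.006,0,0,0,0,255],[0,-0.006,0,0,0,0,255],[0,0,0,0,0,0,255]]
  ]
}}

```text
clock: 12.7
tcp_pos: [0.465, 0.2396, 0.1302]
orientation: [0.045, 0.09, 0.894, 0.437]
wrist_force: [0.7, 2.6, -1.2]
finger_gap: 0.0086
grip_force: 79.2
```

Emit:
{"api": "jog_arm", "payload": {
  "increments": [
    [[0,-0.005,0,0,0,0,255],[0,0,0,0,0,0,255]]
  ]
}}

```text
clock: 12.9
tcp_pos: [0.4649, 0.2391, 0.1295]
orientation: [0.045, 0.09, 0.893, 0.438]
wrist_force: [0.5, 4.8, 2.3]
finger_gap: 0.0083
grip_force: 79.5
```

Emit:
{"api": "jog_arm", "payload": {
  "increments": [
    [[0,0,0,0,0,0,220],[0,0,0,0,0,0,190],[0,0,0,0,0,0,165],[0,0,0,0,0,0,150],[0,0,0,0,0,0,150],[0,0,0,0,0,0,150],[0,0,0,0,0,0,150],[0,0,-0.05,0,0,0,150],[0,0,-0.12,0,0,0,150],[0,0,-0.14,0,0,0,150],[0,0,0,0,0,0,150]]
  ]
}}

```text
clock: 14.0
tcp_pos: [0.4541, 0.1763, 0.1782]
orientation: [0.047, 0.091, 0.894, 0.436]
wrist_force: [0.5, 0.6, -0.6]
finger_gap: 0.0354
grip_force: 0.0
```

Run:
```python
from h import *
s=env.get_state();print(s["tcp_pos"],s["joint_pos"].round(2),s["clock"],s["wrist_force"])
a=cams.read_camera("top")["pixels"][:,:,::-1];print([(r["uv"],r["conf"]) for r in spotter.landmark_of("cover","top")])
b=cams.read_camera("side")["pixels"][:,:,::-1];print([(r["uv"],r["conf"]) for r in spotter.landmark_of("cover","side")])
cv2.imwrite("pics/full_side6.png",b);cv2.imwrite("pics/full_top6.png",a)
z=lambda a:cv2.resize(a,(400,400),interpolation=cv2.INTER_CUBIC)
cv2.imwrite("pics/c6.png",np.hstack([z(a[170:330,70:230]),z(b[300:480,250:430])]))
```

```text
[0.45405187 0.17632857 0.17819792] [-0.33  0.17 -0.59  0.97  0.9  -0.21] 14.0 [ 0.49866805  0.6015748  -0.60213074]
[([159.2, 250.4], 0.65), ([529.9, 216.8], 0.65), ([494.6, 218.7], 0.26)]
[([343.6, 376.1], 0.55)]
```

View pics/c6.png

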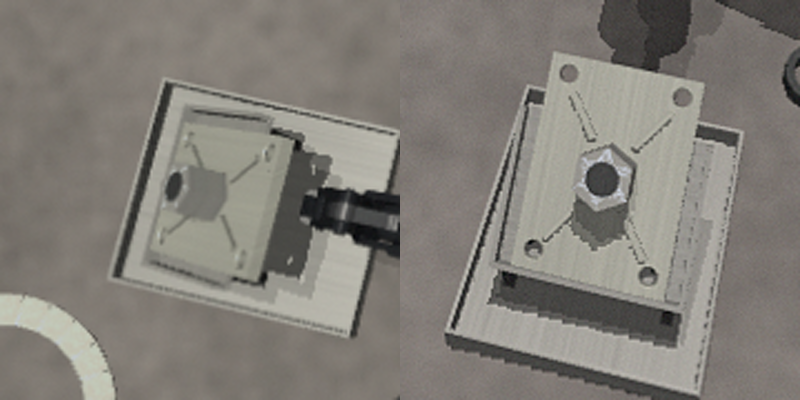

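The cover has slid down and lies on the board against the lip, plug up. The plug tip is at side crop (605,178) and top crop (176,185). I'll fit the cover's pose from its four corner holes and the plug tip.

Run:
```python
from h import *
top=np.array([(190,140),(160,238),(268,154),(238,258),(176,185)])*.4+[70,170]
sd=(np.array([(533,248),(648,276),(569,73),(683,97),(604,179)])-[400,0])*.45+[250,300]
M=np.array([(-59,39,10),(-59,-39,10),(59,39,10),(59,-39,10),(0,0,42)])/1000
def mdl(q):
    ps,sl=q[3],np.deg2rad(38);x=np.array([np.cos(sl)*np.cos(ps),np.cos(sl)*np.sin(ps),np.sin(sl)]);z=np.array([-np.sin(sl)*np.cos(ps),-np.sin(sl)*np.sin(ps),np.cos(sl)]);y=np.cross(z,x)
    return q[:3]+M@np.array([x,y,z])
f=lambda q:np.r_[(proj(mdl(q),"top")-top).ravel(),(proj(mdl(q),"side")-sd).ravel()]
s=least_squares(f,[*bp(.072,0,0),psi],loss="soft_l1");q=s.x
print(q.round(4),np.rad2deg(q[3]),s.fun.round(1).tolist())
d=q[:3]-O;print("board coords",d@bx,d@by,d@bz)
```

```text
[ 0.4703  0.2851  0.0894 -1.7966] -102.93628380819052 [-0.8, -0.3, 0.4, -0.9, 0.4, -0.3, 0.8, 0.8, -1.0, 0.7, 0.1, 0.2, 0.1, 0.3, 0.2, -0.1, 0.1, 0.2, -0.6, -0.4]
board coords 0.07515882687636283 -0.00024390320976926268 0.0026709799899451133
```

The fit is good to under 1 px: the cover origin is at (0.4703,0.2851,0.0894) with yaw -102.9°. Next is the grasp on the plug.

```bash
cat >> h.py <<'E'
cq=np.array([.4703,.2851,.0894]);ps=np.deg2rad(-102.9)
cx=np.array([Cc*np.cos(ps),Cc*np.sin(ps),S]);cz=np.array([-S*np.cos(ps),-S*np.sin(ps),Cc]);cy=np.cross(cz,cx)
G=frame(-cz,cy)
E
python3 - <<'E'
from h import *
r=pose()[1];u=[.46,.25,.36]
plan((u,r),(u,G),(cq+cz*.103,G),(cq+cz*.013,G))
E
```

```text
turn [0. 0. 0.] rows 0.0 | shift [ 0.0243  0.7569 -0.2296] rows 5.0
turn [ 0.3861 -0.3867  0.3928] rows 16.0 | shift [0. 0. 0.] rows 0.0
turn [0. 0. 0.] rows 0.0 | shift [0.7815 0.0088 0.351 ] rows 6.0
turn [0. 0. 0.] rows 0.0 | shift [ 0.   -0.    0.36] rows 3.0
```

Emit:
{"api": "jog_arm", "payload": {
  "increments": [
    [[0.005,0.12,-0.04,0,0,0,0],[0.005,0.16,-0.05,0,0,0,0],[0.005,0.16,-0.05,0,0,0,0],[0.005,0.16,-0.05,0,0,0,0],[0.005,0.15,-0.04,0,0,0,0],[0,0,0,0,0,0,0]]
  ]
}}

```text
clock: 14.8
tcp_pos: [0.4606, 0.2508, 0.3639]
orientation: [0.048, 0.086, 0.894, 0.437]
wrist_force: [-0.3, -0.2, -0.3]
finger_gap: 0.0854
grip_force: 0.0
```

Emit:
{"api": "jog_arm", "payload": {
  "increments": [
    [[0,0,0,0.024,-0.024,0.0245,0],[0,0,0,0.024,-0.024,0.0245,0],[0,0,0,0.024,-0.024,0.0245,0],[0,0,0,0.024,-0.024,0.0245,0],[0,0,0,0.024,-0.024,0.0245,0],[0,0,0,0.024,-0.024,0.0245,0],[0,0,0,0.024,-0.024,0.0245,0],[0,0,0,0.024,-0.024,0.0245,0],[0,0,0,0.024,-0.024,0.0245,0],[0,0,0,0.024,-0.024,0.0245,0],[0,0,0,0.024,-0.024,0.0245,0],[0,0,0,0.024,-0.024,0.0245,0],[0,0,0,0.024,-0.024,0.0245,0],[0,0,0,0.024,-0.024,0.0245,0],[0,0,0,0.024,-0.024,0.0245,0],[0,0,0,0.024,-0.024,0.0245,0],[0,0,0,0,0,0,0],[0,0,0,0,0,0,0]]
  ]
}}

```text
clock: 16.6
tcp_pos: [0.4604, 0.2494, 0.3562]
orientation: [0.201, 0.737, 0.594, -0.252]
wrist_force: [0.1, -0.0, -0.2]
finger_gap: 0.0854
grip_force: 0.0
```

Run:
```python
from h import *
s=env.get_state();print(s["tcp_pos"],s["joint_pos"].round(2),s["clock"],s["wrist_force"])
plan((cq+cz*.103,G),(cq+cz*.013,G))
```

```text
[0.46041042 0.24939054 0.35618163] [ 0.59  0.65  0.69  2.12 -0.44  2.49] 16.6 [ 0.10491205 -0.02483812 -0.1675239 ]
turn [ 0.0009 -0.0023  0.0029] rows 1.0 | shift [0.7737 0.0067 0.3377] rows 6.0
turn [0. 0. 0.] rows 0.0 | shift [ 0.   -0.    0.36] rows 3.0
```

Emit:
{"api": "jog_arm", "payload": {
  "increments": [
    [[0.08,0.001,0.035,0,-0.002,0.003,0],[0.13,0.001,0.055,0,0,0,0],[0.13,0.001,0.055,0,0,0,0],[0.13,0.001,0.055,0,0,0,0],[0.13,0.001,0.055,0,0,0,0],[0.12,0.001,0.055,0,0,0,0],[0.054,0.001,0.027,0,0,0,0],[0,0,0,0,0,0,0],[0,0,0,0,0,0,0]]
  ]
}}

```text
clock: 17.5
tcp_pos: [0.485, 0.3464, 0.1763]
orientation: [0.204, 0.741, 0.589, -0.251]
wrist_force: [0.2, 0.3, 0.4]
finger_gap: 0.0857
grip_force: 0.0
```

Run:
```python
from h import *
s=env.get_state();print(s["tcp_pos"],s["joint_pos"].round(2),s["clock"])
plan((cq+cz*.013,G))
b=cams.read_camera("side")["pixels"][:,:,::-1]
print([(r["uv"],r["conf"]) for r in spotter.landmark_of("cover","side")])
a=cams.read_camera("top")["pixels"][:,:,::-1]
z=lambda a:cv2.resize(a,(400,400),interpolation=cv2.INTER_CUBIC)
cv2.imwrite("pics/c7.png",np.hstack([z(a[170:330,70:230]),z(b[260:460,230:430])]))
```

```text
[0.48496064 0.34641717 0.17629707] [ 0.68  0.88  0.67  1.91 -0.39  2.59] 17.5
turn [ 0.0017 -0.0014 -0.0015] rows 1.0 | shift [ 0.0153 -0.0024  0.3772] rows 3.0
[([346.7, 375.8], 0.59)]
```

View pics/c7.png

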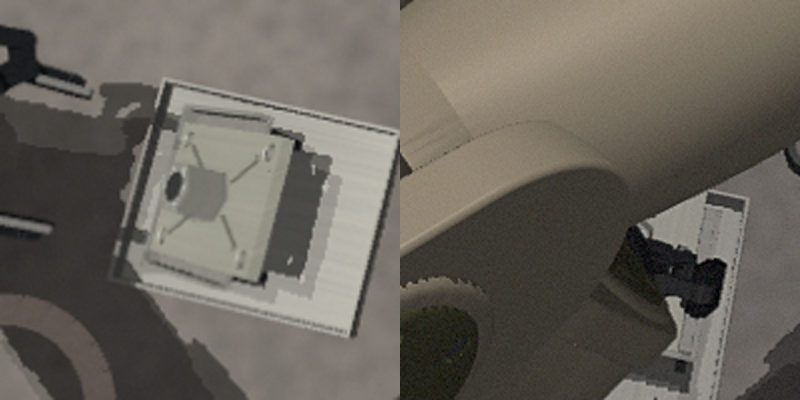

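Run:
```python
from h import *
p,r=pose()
for b in(0,.013): print(b,((proj(np.array([p+r.apply([0,y,-b]) for y in(.043,-.043)]),"top")-[70,170])/.4).round(0).tolist())
print(((proj(p+r.apply([0,0,.19]),"top")-[70,170])/.4),((proj(cq+cz*.042,"top")-[70,170])/.4))
```

```text
0 [[106.0, 103.0], [72.0, 226.0]]
0.013 [[88.0, 98.0], [53.0, 222.0]]
[[317.00360079 218.70755883]] [[173.50223557 186.82188327]]
```

The fingers appear where the model predicts them, with the open tips 13 mm back. Descending onto the plug.

Emit:
{"api": "jog_arm", "payload": {
  "increments": [
    [[0.015,-0.002,0.08,0.001,-0.001,-0.001,0],[0,0,0.12,0,0,0,0],[0,0,0.1,0,0,0,0],[0,0,0.06,0,0,0,0],[0,0,0.02,0,0,0,0],[0,0,0,0,0,0,0],[0,0,0,0,0,0,0]]
  ]
}}

```text
clock: 18.35
tcp_pos: [0.473, 0.293, 0.0982]
orientation: [0.204, 0.74, 0.589, -0.253]
wrist_force: [-0.5, 0.9, 0.6]
finger_gap: 0.0853
grip_force: 0.0
```

Run:
```python
from h import *
s=env.get_state();print(s["tcp_pos"],s["joint_pos"].round(2),s["clock"],s["wrist_force"])
plan((cq+cz*.013,G))
```

```text
[0.4730422  0.29303705 0.09818252] [ 0.63  0.81  0.34  1.63 -0.42  2.54] 18.35 [-0.49057404  0.88772788  0.59266889]
turn [ 0.0006 -0.0003 -0.0007] rows 1.0 | shift [-0.0047 -0.0036 -0.0038] rows 1.0
```

Emit:
{"api": "jog_arm", "payload": {
  "increments": [
    [[-0.004,-0.003,-0.004,0,0,0,60],[0,0,0,0,0,0,100],[0,0,0,0,0,0,140],[0,0,0,0,0,0,170],[0,0,0,0,0,0,200],[0,0,0,0,0,0,255],[0,0,0,0,0,0,255],[0,0,0,0,0,0,255],[0,0,0,0,0,0,255]]
  ],
  "force": 70
}}

```text
clock: 19.25
tcp_pos: [0.4722, 0.293, 0.0989]
orientation: [0.204, 0.74, 0.589, -0.254]
wrist_force: [2.1, 3.7, 5.4]
finger_gap: 0.0348
grip_force: 72.8
```

Emit:
{"api": "jog_arm", "payload": {
  "increments": [
    [[0,0,-0.03,0,0,0,255],[0,0,-0.06,0,0,0,255],[0,0,-0.1,0,0,0,255],[0,0,-0.1,0,0,0,255],[0,0,-0.1,0,0,0,255],[0,0,0,0,0,0,255]]
  ]
}}

```text
clock: 19.85
tcp_pos: [0.4851, 0.353, 0.176]
orientation: [0.203, 0.74, 0.589, -0.253]
wrist_force: [1.1, -0.2, -5.0]
finger_gap: 0.0348
grip_force: 71.7
```

```bash
cat >> h.py <<'E'
F=frame([0,0,-1],[.9997,.026,0])
E
python3 - <<'E'
from h import *
s=env.get_state();print(s["tcp_pos"],s["joint_pos"].round(2),s["clock"],s["wrist_force"],s["finger_gap"])
r=pose()[1];u=[.48,.30,.27]
plan((u,r),(u,F),([.4965,-.0345,.21],F))
E
```

```text
[0.48513438 0.35303661 0.1759619 ] [ 0.68  0.9   0.7   1.93 -0.39  2.59] 19.85 [ 1.07617826 -0.15700422 -5.04919725] 0.03478146446277635
turn [0. 0. 0.] rows 0.0 | shift [-0.3978  0.0281 -0.167 ] rows 3.0
turn [-0.0258  0.2095 -0.0772] rows 6.0 | shift [0. 0. 0.] rows 0.0
turn [0. 0. 0.] rows 0.0 | shift [-1.3393  0.0312  0.24  ] rows 9.0
```

Emit:
{"api": "jog_arm", "payload": {
  "increments": [
    [[-0.08,0.006,-0.04,0,0,0,255],[-0.12,0.008,-0.05,0,0,0,255],[-0.12,0.008,-0.05,0,0,0,255],[-0.08,0.006,-0.027,0,0,0,255],[0,0,0,-0.003,0.026,-0.0095,255],[0,0,0,-0.003,0.026,-0.0095,255],[0,0,0,-0.003,0.026,-0.0095,255],[0,0,0,-0.003,0.026,-0.0095,255],[0,0,0,-0.003,0.026,-0.0095,255],[0,0,0,-0.003,0.026,-0.0095,255],[0,0,0,-0.003,0.026,-0.0095,255],[0,0,0,-0.003,0.026,-0.0095,255],[0,0,0,0,0,0,255],[0,0,0,0,0,0,255]]
  ]
}}

```text
clock: 21.25
tcp_pos: [0.4787, 0.2961, 0.2695]
orientation: [0.001, 0.701, 0.713, -0.006]
wrist_force: [0.6, 0.4, -4.8]
finger_gap: 0.035
grip_force: 71.4
```

Emit:
{"api": "jog_arm", "payload": {
  "increments": [
    [[-0.08,0.002,0.01,0,0,0,255],[-0.14,0.003,0.02,0,0,0,255],[-0.14,0.003,0.02,0,0,0,255],[-0.14,0.003,0.02,0,0,0,255],[-0.14,0.003,0.02,0,0,0,255],[-0.14,0.003,0.02,0,0,0,255],[-0.14,0.003,0.02,0,0,0,255],[-0.14,0.003,0.02,0,0,0,255],[-0.14,0.003,0.02,0,0,0,255],[-0.1,0.003,0.02,0,0,0,255],[-0.04,0,0,0,0,0,255],[0,0,0,0,0,0,255],[0,0,0,0,0,0,255]]
  ]
}}

```text
clock: 22.55
tcp_pos: [0.4934, -0.0364, 0.2242]
orientation: [-0.0, 0.7, 0.714, -0.005]
wrist_force: [0.3, 0.3, -4.7]
finger_gap: 0.0345
grip_force: 71.4
```

Run:
```python
from h import *
s=env.get_state();print(s["tcp_pos"],s["joint_pos"].round(2),s["clock"],s["wrist_force"],s["finger_gap"])
plan(([.4965,-.0345,.17],F))
a=cams.read_camera("top")["pixels"][:,:,::-1]
b=cams.read_camera("side")["pixels"][:,:,::-1]
z=lambda a:cv2.resize(a,(400,400),interpolation=cv2.INTER_CUBIC)
cv2.imwrite("pics/c8.png",np.hstack([z(a[170:310,260:400]),z(b[160:300,260:400])]))
```

```text
[ 0.49336916 -0.03644251  0.22415143] [-0.23  0.17 -0.16  1.25 -0.01  1.32] 22.55 [ 0.32923526  0.26110791 -4.73816331] 0.03449404281229526
turn [-0.0023  0.0019 -0.0018] rows 1.0 | shift [0.0074 0.0127 0.2166] rows 2.0
```

View pics/c8.png

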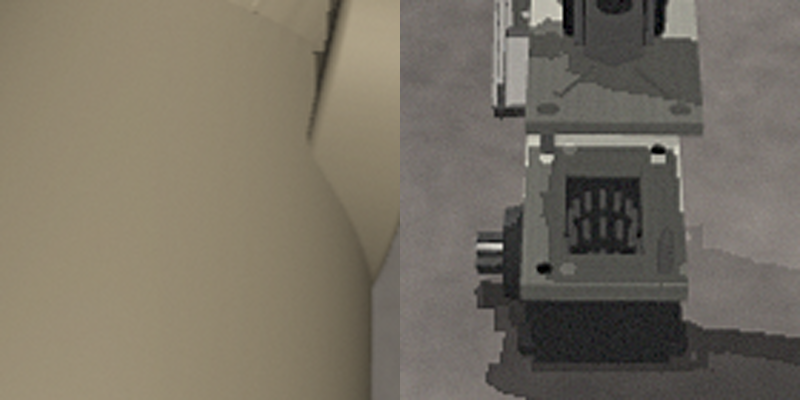

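The side view shows the cover hovering plug up over the gearbox, with its front holes at crop (548,109) and (681,109). The arm hides the top view. I've used all my picture views, so from here I'll refine numerically.

```bash
cat >> h.py <<'E'
def blob(img,uv,w=6,dark=True):
    u,v=np.round(uv).astype(int);g=cv2.cvtColor(img,cv2.COLOR_BGR2GRAY).astype(float)[v-w:v+w+1,u-w:u+w+1]
    m=np.clip((np.median(g)-g) if dark else (g-np.median(g)),0,None); m[m<.35*m.max()]=0
    yy,xx=np.mgrid[-w:w+1,-w:w+1]; return np.array([u+(m*xx).sum()/m.sum(),v+(m*yy).sum()/m.sum()]).round(1),m.max()
def gbpts(q,P):
    c,s=np.cos(q[2]),np.sin(q[2]);P=np.asarray(P,float);return np.c_[q[0]+c*P[:,0]-s*P[:,1],q[1]+s*P[:,0]+c*P[:,1],P[:,2]]
E
python3 - <<'E'
from h import *
cam={n:cv2.imread(f"pics/{n}0.png") for n in C}
q0=[.4967,-.0345,np.deg2rad(91.6)]
K=[(a*.074,b*.054,.085) for a in(1,-1) for b in(1,-1)]
obs={}
for n in C:
    pr=proj(gbpts(q0,K),n);g=cv2.GaussianBlur(cv2.cvtColor(cam[n],cv2.COLOR_BGR2GRAY),(3,3),0)
    o=cv2.cornerSubPix(g,pr.astype(np.float32).reshape(-1,1,2).copy(),(4,4),(-1,-1),(3,50,.01))[:,0];obs[n]=o
    print(n,pr.round(1).tolist(),(o-pr).round(1).tolist())
for ns in(["top"],["side"],["top","side"]):
    f=lambda q:np.concatenate([(proj(gbpts(q,K),n)-obs[n]).ravel() for n in ns])
    s=least_squares(f,q0,loss="soft_l1");print(ns,s.x[:2].round(4),np.rad2deg(s.x[2]).round(2),s.fun.round(1))
b=cams.read_camera("side")["pixels"][:,:,::-1].copy();cv2.imwrite("pics/s9.png",b)
p,r=pose();H=np.array([p+r.apply([.059,y,.003]) for y in(.039,-.039)]);print("pred holes",proj(H,"side").round(1).tolist(),[blob(b,x) for x in((311.8,198.2),(358.4,198.2))])
E=np.array([p+r.apply([.072,y,.003]) for y in(.052,-.052)]);print("pred corners",proj(E,"side").round(1).tolist(),"seen ~(304.5,203.7),(366,203.7)")
E
```

```text
top [[290.8, 266.3], [290.0, 209.1], [370.6, 264.5], [368.5, 207.1]] [[-0.4, -0.7], [-0.6, -0.5], [-1.0, -0.5], [-1.2, -0.3]]
side [[360.6, 260.5], [301.7, 260.1], [357.0, 208.0], [303.9, 207.6]] [[-0.4, -0.7], [-0.2, -1.2], [-0.0, 0.0], [-0.0, 0.0]]
['top'] [ 0.4976 -0.033 ] 91.56 [-0.4  0.2 -0.2 -0.1  0.2  0.1  0.4 -0.2]
['side'] [ 0.497 -0.036] 91.35 [ 0.1  0.2 -0.1  0.5 -0.  -0.4  0.  -0.5]
['top', 'side'] [ 0.4973 -0.0338] 91.49 [-0.   0.3  0.3  0.1  0.6  0.3  0.9 -0.  -0.   1.  -0.2  1.4 -0.2  0.3
 -0.3  0.2]
pred holes [[311.0, 196.7], [357.6, 197.0]] [(array([312.1, 199.7]), np.float64(32.0)), (array([357.6, 197. ]), np.float64(16.0))]
pred corners [[303.0, 201.7], [365.8, 202.1]] seen ~(304.5,203.7),(366,203.7)
```

Run:
```python
from h import *
plan(([.4975,-.0355,.145],F))
```

```text
turn [-0.0019  0.002  -0.0013] rows 1.0 | shift [0.0018 0.0161 0.3178] rows 2.0
```

Emit:
{"api": "jog_arm", "payload": {
  "increments": [
    [[0.002,0.016,0.04,-0.002,0.002,-0.001,255],[0,0,0.08,0,0,0,255],[0,0,0.08,0,0,0,255],[0,0,0.08,0,0,0,255],[0,0,0.04,0,0,0,255],[0,0,0,0,0,0,255],[0,0,0,0,0,0,255]]
  ]
}}

```text
clock: 23.4
tcp_pos: [0.4977, -0.0366, 0.1446]
orientation: [0.0, 0.699, 0.715, 0.0]
wrist_force: [0.0, 0.4, -4.4]
finger_gap: 0.0351
grip_force: 71.3
```

Run:
```python
from h import *
plan(([.4975,-.0355,.145],F))
b=cams.read_camera("side")["pixels"][:,:,::-1].copy();cv2.imwrite("pics/s10.png",b)
p,r=pose();print(p)
H=np.array([p+r.apply([.059,y,.005]) for y in(.039,-.039)]);h=proj(H,"side")
E=np.array([p+r.apply([.072,y,.005]) for y in(.052,-.052)]);e=proj(E,"side")
print("pred holes",h.round(1).tolist(),[blob(b,x,5) for x in h]);print("pred corners",e.round(1).tolist())
g=cv2.cvtColor(b,cv2.COLOR_BGR2GRAY)
m=int(e[:,0].mean());v=int(e[0,1]);print("col profile left",g[v-3:v+12,int(e[0,0])+12].tolist(),"from row",v-3);print("right",g[v-3:v+12,int(e[1,0])-12].tolist())
for dv in(-3,1,3): print("row",v+dv,g[v+dv,int(e[0,0])-6:int(e[0,0])+7].tolist(),g[v+dv,int(e[1,0])-6:int(e[1,0])+7].tolist())
for u0,v0 in h.round().astype(int): print(g[v0-4:v0+6,u0-6:u0+7])
```

```text
turn [ 0.0002  0.0001 -0.0008] rows 1.0 | shift [ 0.0044 -0.0008 -0.0015] rows 1.0
[ 0.49816385 -0.03674141  0.1451263 ]
pred holes [[308.8, 231.7], [352.6, 232.2]] [(array([309.6, 232.4]), np.float64(37.0)), (array([353.3, 229.8]), np.float64(28.0))]
pred corners [[301.3, 236.6], [360.2, 237.3]]
col profile left [103, 108, 102, 103, 81, 78, 71, 81, 81, 83, 83, 80, 81, 78, 75] from row 233
right [105, 107, 108, 109, 89, 84, 79, 84, 78, 76, 79, 74, 81, 80, 82]
row 233 [121, 105, 69, 71, 71, 59, 63, 77, 110, 106, 105, 88, 70] [76, 68, 77, 107, 108, 103, 109, 127, 127, 125, 129, 126, 130]
row 237 [115, 77, 40, 42, 36, 46, 46, 74, 82, 89, 83, 82, 78] [90, 88, 88, 92, 94, 93, 101, 126, 128, 122, 125, 120, 121]
row 239 [115, 62, 42, 45, 47, 46, 47, 74, 73, 77, 80, 79, 80] [82, 80, 79, 76, 79, 78, 89, 131, 130, 125, 125, 122, 124]
[[103 105 103 105 102 107 103 102 102  99  76 100  99]
 [107 104 107 107 106 110 117 116 107 107  99 107 103]
 [104 105 105 102  85  83  88  82  87  99 106 103 104]
 [102 104 106  88  71  76  78  75  77  80 107 108 104]
 [114 107 101  66  71  74  80  78  76  65  85 100 103]
 [110 106 105  88  70  77  79  81  71  88 103 103 106]
 [110 109 101 105  97  94  89  92  96 104 108 104 100]
 [111 114 106 107 107 109 108 107 106 107 102 106 103]
 [102 102 100  99 106  99 104 102 102 112 103 109 105]
 [ 82  89  83  82  78  82  81  82  83  87  81  78  83]]
[[106  92  69  75  78  77  80  80  82  78  79  76  79]
 [109 106 106 106 102 105 105  78  80  80  75  74  77]
 [112 106 111 110 105  97 110 106  99 106 103  99  76]
 [110 106 106  94  77  83  88  84  83  95 109 105 103]
 [109 106 104  75  74  79  80  80  76  80 106 106 108]
 [108 105 105  81  71  77  79  76  68  77 107 108 103]
 [108 107 108 103  86  83  73  79  91  99 106 106 105]
 [108 108 110 104 110 102 105 103 110 109 107 108 103]
 [111 109 108 111 109 111 110 111 112 112 113 108 105]
 [ 93  89  94  94  90  92  93  90  88  88  92  94  93]]
```

The cover holes match the prediction to within 0.4 px. Now I'll lower it gently while watching the forces.

Emit:
{"api": "jog_arm", "payload": {
  "increments": [
    [[0.003,-0.002,0.012,0,0,0,255],[0,0,0.012,0,0,0,255],[0,0,0.012,0,0,0,255],[0,0,0.012,0,0,0,255],[0,0,0,0,0,0,255]]
  ]
}}

```text
clock: 23.95
tcp_pos: [0.4965, -0.0359, 0.1318]
orientation: [-0.0, 0.699, 0.715, -0.0]
wrist_force: [0.0, -0.4, -5.2]
finger_gap: 0.0347
grip_force: 71.3
```

Emit:
{"api": "jog_arm", "payload": {
  "increments": [
    [[0,0,0.008,0,0,0,255],[0,0,0.008,0,0,0,255],[0,0,0,0,0,0,255]]
  ]
}}

```text
clock: 24.25
tcp_pos: [0.4967, -0.036, 0.128]
orientation: [-0.0, 0.699, 0.715, -0.0]
wrist_force: [0.1, 0.7, -4.9]
finger_gap: 0.0349
grip_force: 71.3
```

Emit:
{"api": "jog_arm", "payload": {
  "increments": [
    [[0,0,0.008,0,0,0,255],[0,0,0.008,0,0,0,255],[0,0,0,0,0,0,255]]
  ]
}}

```text
clock: 24.55
tcp_pos: [0.4967, -0.036, 0.124]
orientation: [-0.0, 0.699, 0.715, -0.0]
wrist_force: [-0.9, 0.2, -5.0]
finger_gap: 0.0353
grip_force: 71.3
```

Emit:
{"api": "jog_arm", "payload": {
  "increments": [
    [[0,0,0.008,0,0,0,255],[0,0,0.008,0,0,0,255],[0,0,0,0,0,0,255]]
  ]
}}

```text
clock: 24.85
tcp_pos: [0.4967, -0.036, 0.1199]
orientation: [-0.0, 0.699, 0.715, -0.0]
wrist_force: [0.1, -1.0, -4.7]
finger_gap: 0.0346
grip_force: 71.3
```

Emit:
{"api": "jog_arm", "payload": {
  "increments": [
    [[0,0,0.01,0,0,0,255],[0,0,0.01,0,0,0,255],[0,0,0.01,0,0,0,255],[0,0,0.01,0,0,0,255],[0,0,0,0,0,0,255]]
  ]
}}

```text
clock: 25.35
tcp_pos: [0.4966, -0.0359, 0.1098]
orientation: [-0.0, 0.699, 0.715, -0.0]
wrist_force: [0.2, -1.0, -5.4]
finger_gap: 0.0352
grip_force: 71.3
```

Emit:
{"api": "jog_arm", "payload": {
  "increments": [
    [[0,0,0.008,0,0,0,255],[0,0,0.008,0,0,0,255],[0,0,0,0,0,0,255]]
  ]
}}

```text
clock: 25.65
tcp_pos: [0.4967, -0.036, 0.106]
orientation: [-0.0, 0.699, 0.715, -0.0]
wrist_force: [-0.0, 0.5, -5.6]
finger_gap: 0.0347
grip_force: 71.3
```

Emit:
{"api": "jog_arm", "payload": {
  "increments": [
    [[0,0,0.007,0,0,0,255],[0,0,0.007,0,0,0,255],[0,0,0,0,0,0,255]]
  ]
}}

```text
clock: 25.95
tcp_pos: [0.4968, -0.036, 0.1025]
orientation: [-0.0, 0.699, 0.715, -0.0]
wrist_force: [-0.3, -0.4, -4.9]
finger_gap: 0.0348
grip_force: 71.3
```

Emit:
{"api": "jog_arm", "payload": {
  "increments": [
    [[0,0,0.004,0,0,0,255],[0,0,0.004,0,0,0,255],[0,0,0,0,0,0,255]]
  ]
}}

```text
clock: 26.25
tcp_pos: [0.4968, -0.036, 0.1006]
orientation: [0.0, 0.699, 0.715, 0.0]
wrist_force: [0.7, -0.5, -4.7]
finger_gap: 0.0352
grip_force: 71.3
```

Emit:
{"api": "jog_arm", "payload": {
  "increments": [
    [[0,0,0.004,0,0,0,255],[0,0,0.004,0,0,0,255],[0,0,0,0,0,0,255]]
  ]
}}

```text
clock: 26.55
tcp_pos: [0.4971, -0.0361, 0.0996]
orientation: [0.001, 0.699, 0.715, 0.0]
wrist_force: [-2.2, 0.5, 4.1]
finger_gap: 0.0349
grip_force: 72.3
```

Emit:
{"api": "jog_arm", "payload": {
  "increments": [
    [[0,0,0.003,0,0,0,255],[0,0,0,0,0,0,255]]
  ]
}}

```text
clock: 26.75
tcp_pos: [0.4971, -0.0361, 0.0996]
orientation: [0.001, 0.699, 0.715, 0.0]
wrist_force: [-3.5, 1.2, 10.8]
finger_gap: 0.0347
grip_force: 73.3
```

It contacts the face at the expected height and sits firm. Releasing and backing off.

Emit:
{"api": "jog_arm", "payload": {
  "increments": [
    [[0,0,-0.004,0,0,0,220],[0,0,0,0,0,0,150],[0,0,0,0,0,0,80],[0,0,0,0,0,0,40],[0,0,0,0,0,0,20],[0,0,0,0,0,0,20],[0,0,0,0,0,0,20],[0,0,-0.04,0,0,0,20],[0,0,-0.1,0,0,0,20],[0,0,-0.16,0,0,0,20],[0,0,-0.16,0,0,0,20],[0,0,-0.16,0,0,0,20],[-0.16,0,0,0,0,0,20],[-0.16,0,0,0,0,0,20],[-0.16,0,0,0,0,0,20],[-0.16,0,0,0,0,0,20],[-0.16,0,0,0,0,0,20],[-0.16,0,0,0,0,0,20],[0,0,0,0,0,0,20]]
  ]
}}

```text
clock: 28.65
tcp_pos: [0.5024, -0.2806, 0.2541]
orientation: [0.001, 0.701, 0.713, -0.0]
wrist_force: [-0.5, 1.2, -0.2]
finger_gap: 0.0784
grip_force: 0.0
```

Run:
```python
from h import *
s=env.get_state();print(s["tcp_pos"],s["finger_gap"],s["clock"],s["wrist_force"])
q=[.4972,-.0355,np.deg2rad(91.5)]
K=np.array([(a*.072,b*.052,.095) for a in(1,-1) for b in(1,-1)])
for n in C:
    b=cams.read_camera(n)["pixels"][:,:,::-1].copy();cv2.imwrite(f"pics/end_{n}.png",b)
    print(n,[(r["uv"],round(r["conf"],2)) for r in spotter.landmark_of("cover",n)][:2],"want",proj(gbpts(q,[(0,0,.085)]),n).round(1))
    r=spotter.cut_out("cover",n)
    if r:
        c=max(cv2.findContours(r[0]["region"].astype(np.uint8),0,2)[0],key=cv2.contourArea);print(r[0]["conf"],cv2.approxPolyDP(c,4,True)[:,0].tolist())
    for z in(.085,.095,.105):
        pr=proj(gbpts(q,K+[0,0,z-.095]),n);g=cv2.GaussianBlur(cv2.cvtColor(b,cv2.COLOR_BGR2GRAY),(3,3),0)
        o=cv2.cornerSubPix(g,pr.astype(np.float32).reshape(-1,1,2).copy(),(4,4),(-1,-1),(3,50,.01))[:,0];print(z,pr.round(1).tolist(),(o-pr).round(1).tolist())
    st=proj(gbpts(q,[(.059,.039,.116),(-.059,-.039,.116)]),n);print("studs",st.round(1).tolist())
```

```text
[ 0.50241027 -0.28063251  0.25407397] 0.07843566050010142 28.65 [-0.52486262  1.17589786 -0.16832992]
top [([327.2, 236.9], 0.81)] want [[330.5 236.2]]
0.91 [[366, 208], [293, 209], [291, 262], [366, 263]]
0.085 [[292.4, 264.9], [291.6, 209.8], [370.0, 263.2], [368.1, 207.9]] [[-2.2, 0.5], [-1.5, -1.1], [-0.9, -0.5], [-0.7, -1.1]]
0.095 [[292.0, 264.6], [291.2, 208.8], [370.5, 262.9], [368.6, 206.9]] [[-1.8, 0.9], [-1.1, -0.2], [-1.4, -0.2], [-1.2, -0.1]]
0.105 [[291.5, 264.3], [290.8, 207.8], [371.1, 262.5], [369.1, 205.9]] [[-1.3, 1.2], [-0.7, 0.8], [-2.0, 0.2], [-1.7, 0.9]]
studs [[298.2, 256.5], [362.7, 212.0]]
side [([331.7, 230.9], 0.77)] want [[330.5 232.4]]
0.94 [[306, 204], [303, 257], [358, 257], [356, 206], [315, 204], [310, 209]]
0.085 [[359.1, 259.4], [302.5, 258.9], [355.9, 208.4], [304.7, 207.9]] [[-0.0, -0.0], [0.0, 0.0], [-0.5, -2.9], [0.0, 0.0]]
0.095 [[359.4, 255.6], [302.4, 255.1], [356.1, 204.6], [304.6, 204.2]] [[-0.0, 0.0], [-0.8, -0.5], [-0.8, 0.9], [2.6, -1.0]]
0.105 [[359.7, 251.7], [302.3, 251.3], [356.4, 200.8], [304.5, 200.3]] [[0.0, 0.0], [-0.7, 3.4], [0.0, 0.0], [2.7, 2.8]]
studs [[352.6, 242.3], [310.8, 200.3]]
```

The corners fit a level plate at 95 mm in both cameras, with the same offset the gearbox shows, so the cover lies flush on its studs.

```bash
python3 -c "
from workcell import ticket; print(ticket.hand_in())"
```

```text
the job is handed in; nothing more can be done
None
```

The cover drained on the board against the lip, now lies flush over both gearbox guide studs and is released; I handed the job in at about 29 s, but the hand-in gave no verdict.

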